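# Load and clamp a blister card in a screw press

### The arm

A 6-joint arm with a two-finger parallel gripper is mounted at the origin on the work surface. World frame = base frame: x ahead of the robot, y to its left, z up, the work surface at z = 0. Lengths are in mm, angles in rad, forces in N, time in s.
With the tool pointing down it reaches from about 225 to 725 mm from the base axis. Payload 3.1 kg.
Tool frame: the origin (TCP) lies midway between the tips of the shut fingers; the grasp point (between the pads) lies 19 mm behind it; z points along the fingers, y is the line along which they close (so a half turn about z gives the same grasp; the last joint's range is limited). The gripper opens to 85 mm and grips with 20 to 120 N. Pads are 22 mm wide; open, the fingers measure 114 mm over their backs; the gripper's body (76 mm by 85 mm) begins 54 mm behind the grasp point. The pads swing forward as they close: fully open they stand 13 mm farther back than shut.
Start: joints at [-1.321, 0.048, 0.099, 1.622, 0, 1.443], TCP at [193.645, -487.974, 231.312] pointing down, gripper open.
Joint ranges: [-2.91, 2.91], [-0.99, 1.94], [-1.21, 1.42], [-2.12, 2.29], [-1.49, 1.47], [-3.14, 3.14]. Speed limits (rad/s): [2.79, 2.79, 3.14, 3.14, 3.14, 3.14].

### API

Orientations are given as [roll, pitch, yaw] about the fixed x, y, z axes, in that order (R = Rz(yaw) Ry(pitch) Rx(roll)).
In Python, from bench import monitor, optics, hand_in, outline_of gives the robot as it stands. The module is installed in compiled form; this text tells all that it offers.
- The arm moves only by the tool drive_tool, never from a script. Its argument "plan" is a list of rows, each a list of 7 numbers: the shift along the world's x, y, z normalised to -1 to 1, where 1 is 75 mm, then the turn, a rotation vector about the world's x, y, z normalised to -1 to 1, where 1 is 120 degrees, then the opening, from 0 (shut) to 1 (fully open). A call has 1 to 12 rows; each row shifts and turns the commanded pose from where the row before left it; what a row does not reach is not made up. A row lasts 1/8 s, in which the tool goes at most 62.5 mm and 10.7 degrees, less where a joint would pass 70% of its speed; a pose out of reach is approached as far as the arm can. A call with a number of a shift or a turn outside -1 to 1 is refused whole. A call with a gripper value outside its range is refused whole. The fingers move at their own pace and stop on an object; "newtons" is the grip in N (left out, the last holds). Time passes only in rows, so rows that do not move let the fingers close. It gives the time, the measured TCP pose, the force, the opening and the grip force at its end, in the units of the state.
- monitor.state(): the state, without advancing time (a new reading comes with each control period).
- optics.read_camera(name): name is "scene" or "side" or "wrist"; returns the picture (400x640x3 uint8, red, green, blue); there is no depth.
- optics.calibration(name): a dict with "fx", "fy", "cx", "cy" (pixels), "rvec" (rotation vector, rad) and "tvec" (3), from world to camera coordinates, as OpenCV has them; the wrist camera has in their place "mount" (4x4, takes a point from camera to tool coordinates, whose origin is the TCP and whose axes are the flange's). Camera axes: x right, y down, z forward; pixel columns grow to the right and rows downward; lengths in mm; the calibration is good to about 2 mm. A picture is of the moment at which its call begins: read the wrist's pose just before it. calibration takes no time and is no camera call.
- hand_in(): hands the job in; it is judged then, once.
Trained networks look in the newest picture that a camera, given by its name, has taken for a name from the list of things; names that differ only in an ending like _2 or _b are one class to them, and where a whole thing is asked for, a point or a joint stands for the part that bears it (a point fixed in the world has none). Each returns a list of dicts, best first, with "p" (0 to 1); they miss things now and then, are a little off and sometimes report something else, mostly with a low value. They report only what shows in the picture. A call takes as long as a camera call. They do not tell look-alikes from the thing itself.
- outline_of(camera, target): "mask" (400x640 bool, what is visible of it) and "rect" ([left, top, right, bottom] in pixels, round what is visible of it).
The state is a dict: "time": time; "q": joint angles; "joint_velocities": joint speeds; "joint_torque": joint torques, N m; "tcp_pos": TCP position; "tool_rot": TCP orientation; "wrist_force": force on the tool from outside, world axes, zero at the start; "moment": the same for the moment, N m; "finger_gap": finger opening in mm; "grip_force": force on a finger pad.
Only numpy, scipy, OpenCV 4.12 (cv2) and the standard library are available. Lean on these libraries where they do the work, as an engineer would, in place of code of your own. Each camera call takes 0.05 s, during which the arm holds its last target. There are 200 camera calls.

### The job

Pick up the push stick and with it push the blister card's carrier along the guide channel until it is fully home against the end stop under the press; do not touch the carrier with the gripper. Lay the stick back on the bench, clear of the press. Then turn the black knob on top of the press clockwise until the resistance rises sharply, give it one eighth of a turn (45 degrees) more, and let go; leave the other things on the bench where they are.

Things in the scene. Friction and masses are not known exactly. Their poses are not given: they have to be found in the camera images.
- press: Aluminium screw press fixed to the bench. Origin: on the bench, under the vertical screw axis, which carries platen, pointer ring and knob. Bed plate: x -78 to +78, y -205 to +80 mm (own axes), top 20 mm above the bench. A bridge across the bed (y -22 to +22, underside 101, top 123 mm above the bench) stands on columns at x = -65 and +65 mm.
- carrier: Grey plate, 80 (own x) by 110 (own y) by 12 mm high, with a paper blister card of 24 foil pockets on top; 100 to 210 g. Origin: centre of underside. Lies on the bed in the channel, short of the stop, axes about as the press's, 3 mm play each side; slides freely. Fully home when its end touches the stop: centre then at y = +2 mm in the press's frame.
- stick: Wooden push stick, 100 g, on the bench. Origin: centre of the underside of its flat blade, 160 mm long (own x, -80 to +80), 24 mm wide, 10 mm thick. On it stands an upright fin, the handle: 70 mm long (x -60 to +10), 18 mm thick (y), top 56 mm above the underside. The blade's bare +x end is the nose that pushes.
- stick_nose (a point): Centre of the stick's nose end face: 80 mm ahead (own x) of the stick's origin, 5 mm above its underside. Same axes as the stick.
- platen_face (a point): Centre of the underside of the platen, a steel disc 76 mm across under the bridge that comes down 5 mm per radian of knob turn. It starts 36 to 40.5 mm above the bench and bears on the card at about 32.5 mm, where the resistance rises; it then stays there.
- knob_bar (a point): Vertical turning axis of the black knob, at the top of its grip bar, 170.5 mm above the bench. Bar: 90 mm long (own x), 22 thick (own y), 138 to 170.5 mm up, on a disc 58 mm across. Clockwise from above tightens: 0.05 N m for 0.8 to 1.5 rad, then 0.5 N m within 0.1 rad as the springy grip winds up (5 N m/rad, lost on letting go); further turn is extra turn and stays. Does not rise.
- pointer_tip (a point): Tip of a flat steel pointer on a ring under the knob, 55 mm out from the screw axis, 126.5 mm above the bench; own x points outward along it. It stands still while the knob runs free; once the platen bears on the card and the resistance is fully up, the knob carries it round: its swing since the start is the extra turn (45 degrees moves the tip 42 mm in a straight line).
- bottle: Bystander: white plastic jar, 66 mm across, 110 mm high. Origin: centre of its underside.
- basket: Bystander: white open basket with two cartons, 110 by 200 by 70 mm. Origin: centre of its underside.
- cup: Bystander: blue cup, 72 mm across the rim, 80 mm high. Origin: centre of its underside.
- end_stop (a point): Middle of the end stop's face, on the bed (20 mm above the bench), at y = +57 mm in the press's frame; axes as the press. The stop, 16 mm high, closes the +y end of the straight guide channel, which runs along own y from y = -195 (open end) to the stop (press frame), between two rails 10 mm high with inner faces at x = -43 and +43 mm.
Not all that is in view belongs to the job. There is more than one size of the carrier; the one meant has the size given above.

How it is judged (in metres and radians):
On the way, in this order (a step that is already met when the one before it is completed fails the run):
1. the carrier is fully home against the end stop, the platen still up (y of carrier in the frame of press above -0.004 m and height (world z) of platen_face above 0.0345 m), for 0.1 s.
2. the stick lies on the bench, off the press, the platen still up (height (world z) of stick below 0.006 m and angle between stick's own z axis and vertical below 0.15 rad and contact force between the fingers and stick below 0.1 N and height (world z) of platen_face above 0.0345 m), for 0.1 s.
3. the knob has brought the platen down on the card, the pointer hardly moved yet (height (world z) of platen_face below 0.034 m and distance of pointer_tip from where it was at the start of the episode below 0.014 m), for 0.02 s.
At the end, for the whole second after the job is handed in: The carrier is home (within 7 mm of the end stop), the platen is down on the card (within 1.5 mm), the pointer has been carried round by 45 degrees give or take about 17 (tip moved 27 to 57 mm), and the stick lies flat and at rest on the bench, not touching the press (y of carrier in the frame of press above -0.005 m and height (world z) of platen_face below 0.034 m and distance of pointer_tip from where it was at the start of the episode between 0.027 and 0.057 m and height (world z) of stick below 0.006 m and angle between stick's own z axis and vertical below 0.15 rad and contact force between stick and press below 0.2 N and linear speed of each of stick, carrier below 0.02 m/s).
It fails at once if the gripper touches the carrier (contact force between any of the fingers, the arm and carrier above 0.5 N).
It fails at once if a bystander is moved by more than 30 mm (distance of any of bottle, basket, cup from where it was at the start of the episode above 0.03 m).
It also fails if it takes over 72 s, if anything falls off the work surface, if the arm or the gripper's body presses on something with over 40 N, if the wrist force passes 120 N, or if a joint passes its speed limit or range.

## Working session

There is one attempt and no reset: what is moved stays moved. The work goes in short steps, Python scripts to look and compute and a tool call to move; the robot and the scene stay as the last step left them, time stands still between calls to the robot, and variables do not carry over. Pictures are saved under pics/ and viewed, at most 10 in all, crops included, and the job is handed in when it is done.

Besides the shell and the picture viewer there is one more tool, called after "Call:" by a JSON object that holds its "method" and its "body". drive_tool: Moves the arm, as the interface text tells. Its arguments: {"type":"object","properties":{"plan":{"type":"array","items":{"type":"array","items":{"type":"number"}}},"newtons":{"type":"number"}},"required":["plan"]}

```bash
mkdir -p pics; cat > h.py <<'E'
import numpy as np, cv2
from bench import monitor, optics, outline_of
def cam(n):
    c=optics.calibration(n); K=np.array([[c['fx'],0,c['cx']],[0,c['fy'],c['cy']],[0,0,1.]])
    if 'rvec' in c:
        R=cv2.Rodrigues(np.array(c['rvec'],float))[0]; t=np.array(c['tvec'],float).ravel()
    else:
        s=monitor.state(); M=np.array(c['mount']); r,p,y=s['tool_rot']
        from scipy.spatial.transform import Rotation as Ro
        T=np.eye(4);T[:3,:3]=Ro.from_euler('xyz',[r,p,y]).as_matrix();T[:3,3]=s['tcp_pos']
        W=np.linalg.inv(T@M);R=W[:3,:3];t=W[:3,3]
    return K,R,t
def proj(n,P):
    K,R,t=cam(n);X=(R@np.atleast_2d(P).T).T+t;u=(K@X.T).T;return u[:,:2]/u[:,2:]
def ray(n,uv,z):
    K,R,t=cam(n);uv=np.atleast_2d(uv);d=(R.T@np.linalg.inv(K)@np.c_[uv,np.ones(len(uv))].T).T
    o=-R.T@t;return o+d*((z-o[2])/d[:,2])[:,None]
def save(n,f,crop=None,sc=1):
    im=optics.read_camera(n)
    if crop: a,b,c,d=crop;im=im[b:d,a:c]
    if sc!=1: im=cv2.resize(im,None,fx=sc,fy=sc,interpolation=cv2.INTER_CUBIC)
    cv2.imwrite('pics/'+f,im[:,:,::-1])
E
python3 - <<'E'
from h import *
print(monitor.state())
ims=[]
for n in('scene','side','wrist'):
    im=optics.read_camera(n)
    print(n,optics.calibration(n))
    cv2.imwrite(f'pics/{n}0.png',im[:,:,::-1])
    for t in('press','carrier','stick','knob_bar','pointer_tip','bottle','basket','cup'):
        for o in outline_of(n,t)[:3]: print(n,t,round(o['p'],2),[int(v) for v in o['rect']],int(o['mask'].sum()))
E
```

```text
{'time': 0.0, 'q': array([-1.32080034e+00,  4.87390372e-02,  9.75585847e-02,  1.62199999e+00,
        8.38752030e-06,  1.44297704e+00]), 'joint_velocities': array([-3.95446162e-04,  7.18188710e-04,  2.92434948e-05, -6.65867192e-04,
       -7.26030456e-04,  1.52540250e-03]), 'joint_torque': array([-4.16777414e-05, -3.38780093e+01,  3.20016038e+01,  2.03570654e-02,
       -1.27324411e-04,  2.84651087e-06]), 'tcp_pos': array([ 193.49327215, -487.37085789,  230.10358299]), 'tool_rot': array([-3.13922905e+00, -3.12226002e-04,  3.77814894e-01]), 'wrist_force': array([ 0.298574  ,  0.34161387, -1.10043106]), 'moment': array([0.07081802, 0.01738297, 0.02462099]), 'grip_force': 0.0, 'finger_gap': 85.19074433255223}
scene {'fx': 410.61282398335226, 'fy': 410.61282398335226, 'cx': 329.48580223768727, 'cy': 197.7292954599489, 'rvec': array([ 2.10485142,  0.51799339, -0.2994707 ]), 'tvec': array([-489.7018639 ,  -20.52406781, 1469.49010498])}
scene press 0.77 [288, 162, 364, 262] 3614
scene press 0.6 [217, 287, 274, 309] 839
scene carrier 0.84 [321, 277, 357, 305] 634
scene carrier 0.77 [305, 218
[... 902 characters left out ...]
6 [290, 198, 317, 253] 813
side pointer_tip 0.76 [293, 195, 317, 252] 816
side bottle 0.74 [205, 251, 232, 296] 860
side bottle 0.38 [271, 198, 357, 274] 3331
side basket 0.6 [249, 167, 310, 216] 2044
side cup 0.66 [223, 285, 251, 322] 810
wrist {'fx': 331.57533744467764, 'fy': 331.57533744467764, 'cx': 319.9947081756686, 'cy': 196.65067234227564, 'mount': array([[ 9.42539378e-04, -9.44751886e-01, -3.27784968e-01,
         8.52243566e+01],
       [ 9.99999554e-01,  8.71060968e-04,  3.64880874e-04,
         2.16473539e-01],
       [-5.92012031e-05, -3.27785165e-01,  9.44752286e-01,
        -1.42306189e+02],
       [ 0.00000000e+00,  0.00000000e+00,  0.00000000e+00,
         1.00000000e+00]])}
```

View pics/scene0.png

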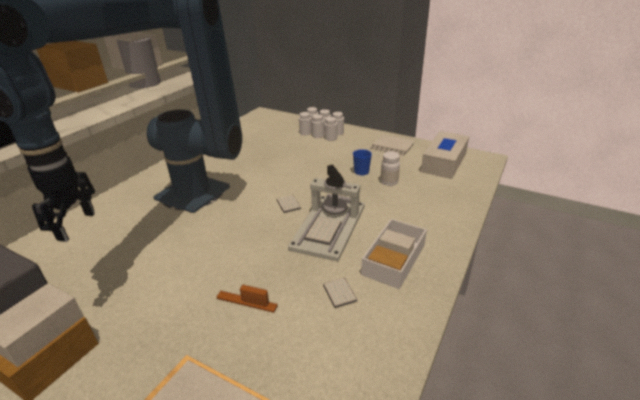

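View pics/side0.png

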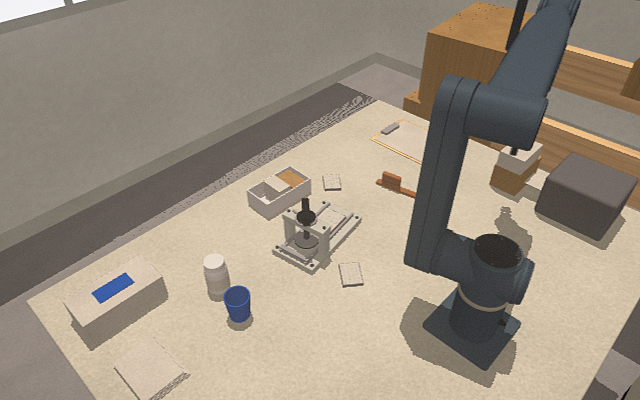

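The scene picture shows the press at about (330,215) with the channel opening towards the viewer. One carrier is in the channel at (322,230), and two loose card look-alikes lie at (288,203) and (340,291). The stick is at (247,298), with its fin nearer the right end, so the nose is the left end at about (218,295).

```bash
python3 - <<'E'
from h import *
print('scene stick ends',ray('scene',[[219,295],[276,309],[217,297]],5).round())
print('bed corners scene',ray('scene',[[291,250],[335,257],[362,205],[310,190]],20).round())
print('side bed corners',ray('side',[[361,217],[311,271],[274,251],[330,204]],20).round())
print('knob',ray('scene',[[335,170]],170).round(),ray('side',[[305,203]],170).round())
for n in('bottle','cup','basket'):
  optics.read_camera('scene');o=outline_of('scene',n)[0];m=o['rect'];print(n,ray('scene',[[(m[0]+m[2])/2,m[3]-4]],0).round())
optics.read_camera('side');o=outline_of('side','stick')[0];print(ray('side',[[o['rect'][0],180],[416,197]],5).round())
E
```

```text
scene stick ends [[ 420. -344.    5.]
 [ 575. -315.    5.]
 [ 420. -351.    5.]]
bed corners scene [[ 499. -126.   20.]
 [ 624.  -96.   20.]
 [ 585.  171.   20.]
 [ 386.  174.   20.]]
side bed corners [[ 478. -109.   20.]
 [ 432.  172.   20.]
 [ 571.  194.   20.]
 [ 596.  -86.   20.]]
knob [[522. 103. 170.]] [[537.  89. 170.]]
bottle [[599. 390.   0.]]
cup [[474. 418.   0.]]
basket [[800. -98.   0.]]
[[ 576. -314.    5.]
 [ 415. -335.    5.]]
```

Call:
{"method": "drive_tool", "body": {"plan": [[0.34, 0.17, 0.02, 0, 0, 0.088, 1], [0.34, 0.17, 0.02, 0, 0, 0.088, 1], [0.34, 0.17, 0.02, 0, 0, 0.088, 1], [0.34, 0.17, 0.02, 0, 0, 0.088, 1], [0.34, 0.17, 0.02, 0, 0, 0.088, 1], [0.34, 0.17, 0.02, 0, 0, 0.088, 1], [0.34, 0.17, 0.02, 0, 0, 0.088, 1], [0.34, 0.17, 0.02, 0, 0, 0.088, 1], [0.34, 0.17, 0.02, 0, 0, 0.088, 1], [0.34, 0.17, 0.02, 0, 0, 0.088, 1], [0.34, 0.17, 0.02, 0, 0, 0.088, 1], [0.34, 0.17, 0.02, 0, 0, 0.088, 1]]}}

```text
time: 3.25
tcp_pos: [500.5, -334.5, 249.3]
tool_rot: [-3.142, 0.0, 2.596]
wrist_force: [0.6, 0.4, -0.8]
finger_gap: 85.7
grip_force: 0.0
```

Call:
{"method": "drive_tool", "body": {"plan": [[0, 0, 0, 0, 0, 0.088, 1], [0, 0, 0, 0, 0, 0.088, 1], [0, 0, 0, 0, 0, 0.088, 1], [0, 0, 0, 0, 0, 0.088, 1], [0, 0, 0, 0, 0, 0, 1]]}}

```text
time: 3.88
tcp_pos: [499.7, -334.9, 249.2]
tool_rot: [3.141, -0.0, -2.959]
wrist_force: [-0.6, 0.1, -0.2]
finger_gap: 85.4
grip_force: 0.0
```

```bash
python3 - <<'E'
from h import *
print(monitor.state()['q'].round(2))
save('wrist','w1.png')
for t in('stick','press','carrier'):
    for o in outline_of('wrist',t)[:2]:
        m=o['mask'].astype(np.uint8);r=cv2.minAreaRect(np.argwhere(m)[:,::-1].astype(np.float32))
        b=cv2.boxPoints(r);print(t,o['p'],b.round(),ray('wrist',b,5).round(1).tolist())
E
```

```text
[-0.7   0.26  0.37  1.68 -0.   -0.89]
stick 0.64 [[316. 217.]
 [318.  82.]
 [340.  82.]
 [338. 217.]] [[576.8, -325.6, 5.0], [417.8, -352.3, 5.0], [413.7, -328.6, 5.0], [572.1, -298.3, 5.0]]
press 0.97 [[480. 289.]
 [485. 168.]
 [645. 175.]
 [639. 296.]] [[640.4, -87.0, 5.0], [476.7, -137.9, 5.0], [450.4, 54.6, 5.0], [611.8, 133.5, 5.0]]
press 0.38 [[318.  82.]
 [339.  82.]
 [339. 217.]
 [318. 217.]] [[418.1, -352.4, 5.0], [413.8, -329.6, 5.0], [571.6, -297.2, 5.0], [576.4, -323.3, 5.0]]
carrier 0.8 [[358. 305.]
 [409. 272.]
 [431. 307.]
 [381. 339.]] [[696.7, -243.8, 5.0], [633.4, -189.0, 5.0], [681.1, -143.6, 5.0], [749.0, -198.9, 5.0]]
carrier 0.79 [[523. 269.]
 [524. 207.]
 [633. 209.]
 [632. 271.]] [[599.9, -40.6, 5.0], [515.9, -72.6, 5.0], [494.1, 62.7, 5.0], [576.8, 104.3, 5.0]]
```

View pics/w1.png

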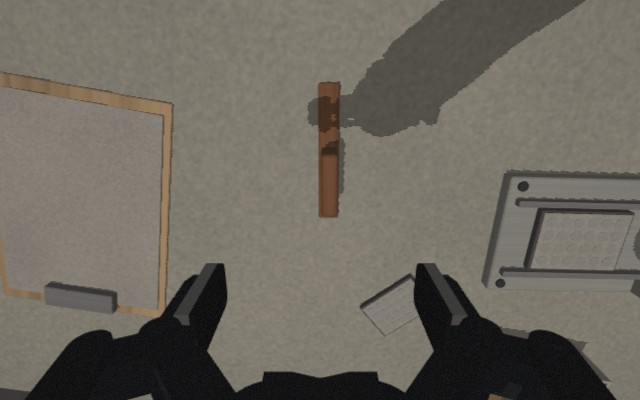

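The wrist picture shows the stick vertical at column ~329, with the nose at row 82 and the fin at rows 150–213. The carrier in the channel is at (524–633, 208–270), and a loose look-alike card is at (395,305). Carrier candidates in the scene picture are (322,230), (288,203) and (340,291). I choose the one in the channel and will verify its size.

```bash
python3 - <<'E'
from h import *
optics.read_camera('wrist')
m=outline_of('wrist','stick')[0]['mask']
for r in (84,95,110,125,140,160,180,200,212):
    c=np.flatnonzero(m[r]);print(r,c.min(),c.max())
a=ray('wrist',[[329.5,82],[329.5,145]],10);print(a.round(1),np.arctan2(*(a[0]-a[1])[[1,0]]))
f=ray('wrist',[[329,150],[329,213]],56);print('fin top',f.round(1))
k=ray('wrist',[[540,209],[635,212],[526,268],[621,272]],32);print('car',k.round(1))
print('bed',ray('wrist',[[505,171],[484,288],[523,187],[500,283]],20).round(1))
save('wrist','w2.png',(470,150,640,310),4)
E
```

```text
84 318 338
95 318 338
110 318 338
125 318 338
140 318 338
160 318 337
180 318 337
200 318 337
212 318 337
[[ 415.8 -340.1   10. ]
 [ 483.3 -326.8   10. ]] -2.9471777071113086
fin top [[ 480.4 -329.2   56. ]
 [ 548.5 -315.8   56. ]]
car [[507.9 -72.9  32. ]
 [491.   37.7  32. ]
 [585.2 -58.6  32. ]
 [568.8  60.2  32. ]]
bed [[ 473.9 -122.2   20. ]
 [ 629.4  -91.5   20. ]
 [ 488.4  -94.3   20. ]
 [ 618.3  -73.6   20. ]]
```

View pics/w2.png

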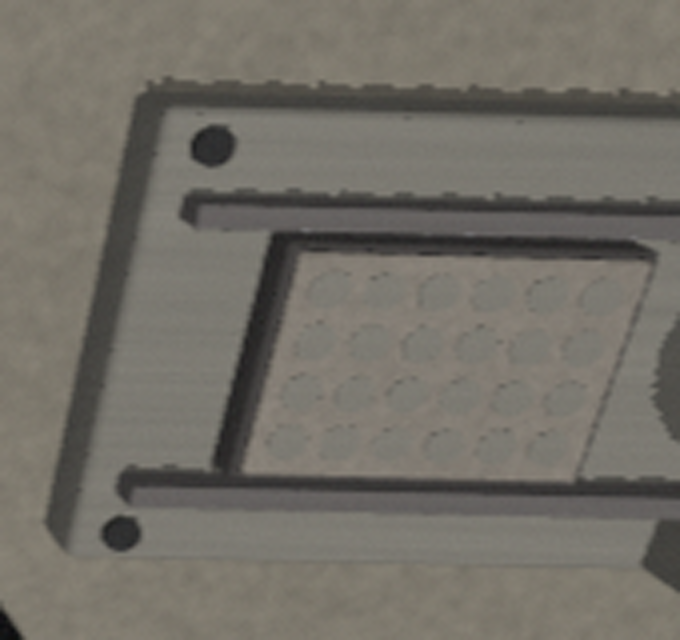

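The crop confirms the carrier in the channel, with 6×4 pockets and measured at about 80×112 mm. It lies near the open end of the channel. Next I grasp the stick by its fin.

Call:
{"method": "drive_tool", "body": {"plan": [[0.23, 0.19, -0.4, 0, 0, 0, 1], [0, 0, -0.6, 0, 0, 0, 1], [0, 0, -0.6, 0, 0, 0, 1], [0, 0, -0.6, 0, 0, 0, 1], [0, 0, -0.5, 0, 0, 0, 1], [0, 0, -0.38, 0, 0, 0, 1], [0, 0, 0, 0, 0, 0, 1], [0, 0, 0, 0, 0, 0, 0], [0, 0, 0, 0, 0, 0, 0], [0, 0, 0, 0, 0, 0, 0], [0, 0, 0, 0, 0, 0, 0], [0, 0, 0, 0, 0, 0, 0]], "newtons": 60}}

```text
time: 5.72
tcp_pos: [517.6, -321.3, 19.6]
tool_rot: [-3.14, 0.002, -2.956]
wrist_force: [0.4, 0.1, 3.3]
finger_gap: 17.2
grip_force: 59.2
```

```bash
python3 - <<'E'
from h import *
s=monitor.state();print(s['tcp_pos'],s['finger_gap'],s['grip_force'],s['wrist_force'])
import h
# old pose press evaluation
from scipy.spatial.transform import Rotation as Ro
c=optics.calibration('wrist');T=np.eye(4);T[:3,:3]=Ro.from_euler('xyz',[np.pi,0,-2.959]).as_matrix();T[:3,3]=[499.7,-334.9,249.2]
W=np.linalg.inv(T@np.array(c['mount']));K=h.cam('scene')[0].copy();K[0,0]=K[1,1]=c['fx'];K[0,2]=c['cx'];K[1,2]=c['cy']
h.cam=lambda n:(K,W[:3,:3],W[:3,3])
g=lambda p:(np.array(p)/4+[470,150])
bed=ray('w',g([[165,105],[70,550]]),20);car=ray('w',g([[295,250],[240,470],[578,480],[655,260]]),32)
rail=ray('w',g([[200,225],[640,238],[132,500],[640,510]]),20)
print('bed',bed.round(1),'car',car.round(1),car.mean(0),'rail',rail.round(1))
for a,b in((bed[0],bed[1]),):print(np.arctan2(*(b-a)[[1,0]]))
for a,b in((car[0],car[3]),(car[1],car[2]),(rail[0],rail[1]),(rail[2],rail[3])):print(np.arctan2(*(b-a)[[1,0]])-np.pi/2,np.linalg.norm(b-a))
E
```

```text
[ 517.64374935 -321.32008602   19.56720298] 17.209969782946217 59.225783944129944 [0.353326   0.06587404 3.26594443]
bed [[ 478.9 -112.8   20. ]
 [ 628.2  -87.5   20. ]] car [[511.6 -66.9  32. ]
 [584.  -54.2  32. ]
 [568.2  50.7  32. ]
 [495.4  38.   32. ]] [539.81266351  -8.0845547   32.        ] rail [[512.4 -88.7  20. ]
 [492.2  43.1  20. ]
 [606.5 -74.3  20. ]
 [580.   89.1  20. ]]
0.1678402027810966
0.153764131904907 106.17276562419482
0.14983704270958187 105.99950609965484
0.15207569824200107 133.26674706013048
0.16081732698064033 165.51618058572936
```

Call:
{"method": "drive_tool", "body": {"plan": [[0, 0, 0.5, 0, 0, 0, 0], [0, 0, 0.5, 0, 0, 0, 0], [0.076, 0.183, 0, 0, 0, -0.085, 0], [0.076, 0.183, 0, 0, 0, -0.085, 0], [0.076, 0.183, 0, 0, 0, -0.085, 0], [0.076, 0.183, 0, 0, 0, -0.085, 0], [0.076, 0.183, 0, 0, 0, -0.085, 0], [0.076, 0.183, 0, 0, 0, -0.085, 0], [0.076, 0.183, 0, 0, 0, -0.085, 0], [0.076, 0.183, 0, 0, 0, -0.085, 0], [0.076, 0.183, 0, 0, 0, -0.085, 0], [0, 0, 0, 0, 0, 0, 0]]}}

```text
time: 7.22
tcp_pos: [568.0, -196.2, 92.5]
tool_rot: [-3.14, -0.001, 1.728]
wrist_force: [-0.6, -0.2, -0.6]
finger_gap: 17.3
grip_force: 58.7
```

```bash
python3 - <<'E'
from h import *
a=optics.read_camera('scene')[150:330,250:400]; A=cv2.resize(a,None,fx=3,fy=3,interpolation=cv2.INTER_CUBIC)[:400]
b=optics.read_camera('wrist'); b=cv2.resize(b,(640,400))
C=np.zeros((570,800,3),np.uint8); A=cv2.resize(a,(300,360)); C[:360,:300]=A; C[:400,300:]=b[:,60:560]
cv2.imwrite('pics/p3.png',C[:400,:,::-1])
E
```

```text
(no output)
```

View pics/p3.png

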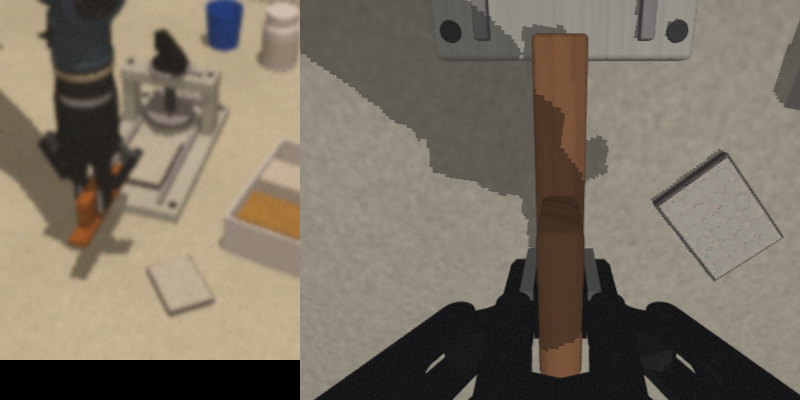

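The wrist picture shows the stick nose at (321,34), aligned with the channel. The bed's near edge is level at row 57, columns 197–452.

```bash
python3 - <<'E'
from h import *
s=monitor.state();print(s['tcp_pos'])
n=ray('wrist',[[321,34]],83)[0];e=ray('wrist',[[197,57],[452,57]],20);r=ray('wrist',[[250,38],[400,38]],20)
print(n,e,r,np.arctan2(*(e[1]-e[0])[[1,0]]),np.linalg.norm(e[1]-e[0]))
y=.158;o=e.mean(0)+205*np.array([-np.sin(y),np.cos(y),0]);print('origin',o)
R=np.array([[np.cos(y),np.sin(y)],[-np.sin(y),np.cos(y)]])
for p in(n,s['tcp_pos'],r[0],r[1]):print(R@(p-o)[:2])
E
```

```text
[ 567.76956619 -197.33967662   92.80153765]
[552.55175125 -95.16763585  83.        ] [[ 480.10918071 -111.51996139   20.        ]
 [ 630.9919985   -87.54833051   20.        ]] [[510.55661984 -96.22030107  20.        ]
 [597.79463467 -82.36055486  20.        ]] 0.1575589476637936 152.7752067268129
origin [523.29518549 102.9123628   20.        ]
[  -2.27444296 -200.21603186]
[  -3.32228179 -303.50983535]
[ -43.91211067 -194.6479268 ]
[  44.42000273 -194.68714725]
```

Call:
{"method": "drive_tool", "body": {"plan": [[0.033, 0.005, -0.34, 0, 0, 0, 0], [0, 0, -0.33, 0, 0, 0, 0], [0, 0, 0, 0, 0, 0, 0]]}}

```text
time: 7.7
tcp_pos: [568.8, -196.8, 40.9]
tool_rot: [-3.138, -0.002, 1.725]
wrist_force: [-0.5, -0.8, 0.2]
finger_gap: 17.4
grip_force: 58.7
```

Call:
{"method": "drive_tool", "body": {"plan": [[-0.01, 0.132, 0.015, 0, 0, 0, 0], [-0.021, 0.132, 0, 0, 0, 0, 0], [-0.021, 0.132, 0, 0, 0, 0, 0], [-0.021, 0.132, 0, 0, 0, 0, 0], [-0.021, 0.132, 0, 0, 0, 0, 0], [-0.021, 0.132, 0, 0, 0, 0, 0], [-0.021, 0.132, 0, 0, 0, 0, 0], [-0.021, 0.132, 0, 0, 0, 0, 0], [-0.021, 0.132, 0, 0, 0, 0, 0], [-0.021, 0.132, 0, 0, 0, 0, 0], [-0.021, 0.132, 0, 0, 0, 0, 0], [-0.021, 0.132, 0, 0, 0, 0, 0]]}}

```text
time: 9.2
tcp_pos: [552.5, -77.4, 44.2]
tool_rot: [-3.142, 0.0, 1.725]
wrist_force: [0.1, -2.1, -0.2]
finger_gap: 17.5
grip_force: 58.8
```

```bash
python3 - <<'E'
from h import *
s=monitor.state();p=s['tcp_pos'];y=.158;o=np.array([523.3,102.9]);R=np.array([[np.cos(y),np.sin(y)],[-np.sin(y),np.cos(y)]])
print(p,R@(p[:2]-o),s['wrist_force'])
save('wrist','w4.png')
E
```

```text
[552.47130936 -77.359993    44.1745508 ] [   0.44522348 -182.60457865] [ 0.11856716 -2.06296567 -0.23009975]
```

View pics/w4.png

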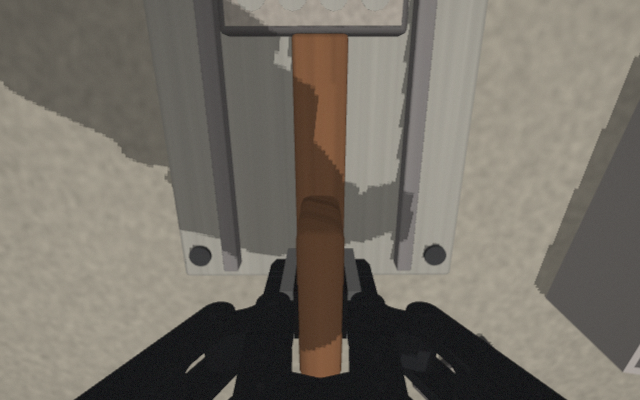

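The picture shows the nose in contact with the carrier's end at (320,33), straight in the channel. About 26 mm remain.

Call:
{"method": "drive_tool", "body": {"plan": [[-0.014, 0.09, -0.026, 0, 0, 0, 0], [-0.014, 0.09, 0, 0, 0, 0, 0], [-0.014, 0.09, 0, 0, 0, 0, 0], [-0.01, 0.066, 0, 0, 0, 0, 0], [0, 0, 0, 0, 0, 0, 0]]}}

```text
time: 9.88
tcp_pos: [548.8, -52.7, 42.3]
tool_rot: [3.141, 0.0, 1.725]
wrist_force: [-0.2, -0.3, -1.1]
finger_gap: 17.0
grip_force: 58.7
```

Call:
{"method": "drive_tool", "body": {"plan": [[-0.004, 0.026, 0, 0, 0, 0, 0], [0, 0, 0, 0, 0, 0, 0]]}}

```text
time: 10.12
tcp_pos: [548.8, -52.5, 42.7]
tool_rot: [3.141, 0.004, 1.724]
wrist_force: [0.7, -5.1, 0.0]
finger_gap: 17.7
grip_force: 58.8
```

Call:
{"method": "drive_tool", "body": {"plan": [[-0.004, 0.026, 0, 0, 0, 0, 0], [0, 0, 0, 0, 0, 0, 0]]}}

```text
time: 10.38
tcp_pos: [548.8, -52.4, 43.2]
tool_rot: [3.141, 0.007, 1.723]
wrist_force: [-0.3, -8.5, 0.3]
finger_gap: 17.5
grip_force: 58.9
```

Call:
{"method": "drive_tool", "body": {"plan": [[-0.006, 0.04, 0, 0, 0, 0, 0], [0, 0, 0, 0, 0, 0, 0]]}}

```text
time: 10.62
tcp_pos: [548.9, -52.2, 43.9]
tool_rot: [3.141, 0.014, 1.722]
wrist_force: [-0.7, -14.4, 1.4]
finger_gap: 17.3
grip_force: 59.0
```

```bash
python3 - <<'E'
from h import *
im=optics.read_camera('wrist')
n=optics.read_camera('scene')[150:270,270:390];d=optics.read_camera('side')[160:280,250:370]
C=np.hstack([cv2.resize(n,(400,400),interpolation=cv2.INTER_CUBIC),cv2.resize(d,(400,400),interpolation=cv2.INTER_CUBIC)])
cv2.imwrite('pics/p5.png',C[:,:,::-1])
E
```

```text
(no output)
```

View pics/p5.png

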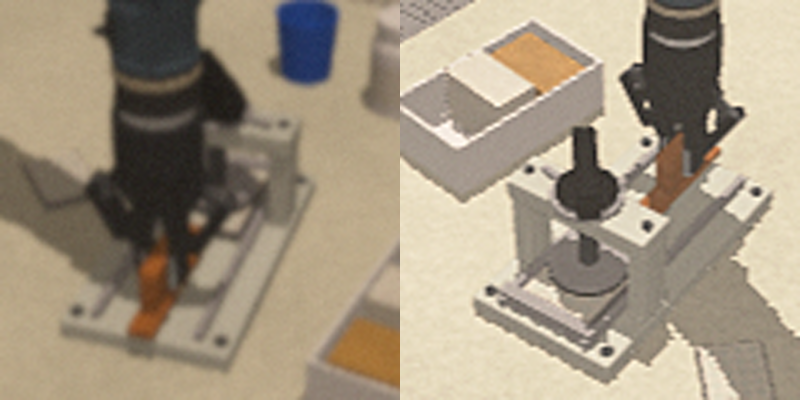

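The carrier sits at the stop under the platen in the side panel at (590,320), and the force has risen to 14 N. I retreat and lay the stick down.

Call:
{"method": "drive_tool", "body": {"plan": [[0.03, -0.2, 0, 0, 0, 0, 0], [0.073, -0.472, 0, 0, 0, 0, 0], [0.073, -0.472, 0, 0, 0, 0, 0], [0.073, -0.472, 0, 0, 0, 0, 0], [0.073, -0.472, 0, 0, 0, 0, 0], [0.073, -0.472, 0, 0, 0, 0, 0], [0, 0, 0, 0, 0, 0, 0], [0, 0, -0.2, 0, 0, 0, 0], [0, 0, -0.11, 0, 0, 0, 0], [0, 0, 0, 0, 0, 0, 0]]}}

```text
time: 12.02
tcp_pos: [576.4, -236.3, 19.4]
tool_rot: [-3.14, -0.001, 1.726]
wrist_force: [-3.7, 1.1, 5.4]
finger_gap: 17.1
grip_force: 60.0
```

Call:
{"method": "drive_tool", "body": {"plan": [[0, 0, 0, 0, 0, 0, 1], [0, 0, 0, 0, 0, 0, 1], [0, 0, 0, 0, 0, 0, 1], [0, 0, 0, 0, 0, 0, 1], [0, 0, 0.4, 0, 0, 0, 1], [0, 0, 0.7, 0, 0, 0, 1], [0, 0, 0.7, 0, 0, 0, 1], [0, 0, 0.7, 0, 0, 0, 1], [0, 0, 0.7, 0, 0, 0, 1], [0, 0, 0.55, 0, 0, 0, 1], [-0.1, 0.6, 0, 0, 0, 0, 1], [-0.1, 0.6, 0, 0, 0, 0, 1]]}}

```text
time: 13.52
tcp_pos: [562.8, -147.7, 301.1]
tool_rot: [3.14, 0.001, 1.723]
wrist_force: [0.3, -0.3, -0.5]
finger_gap: 85.5
grip_force: 0.0
```

Call:
{"method": "drive_tool", "body": {"plan": [[-0.1, 0.6, 0, 0, 0, 0, 1], [-0.1, 0.6, 0, 0, 0, 0, 1], [-0.1, 0.6, 0, 0, 0, 0, 1], [-0.1, 0.6, 0, 0, 0, 0, 1], [-0.1, 0.6, 0, 0, 0, 0, 1], [0, 0, 0, 0, 0, 0, 1], [0, 0, 0, 0, 0, 0, 1]]}}

```text
time: 14.4
tcp_pos: [524.9, 76.8, 300.3]
tool_rot: [3.141, 0.001, 1.725]
wrist_force: [-0.1, -0.8, -0.3]
finger_gap: 85.4
grip_force: 0.0
```

```bash
python3 - <<'E'
from h import *
s=monitor.state();print(s['tcp_pos'],s['tool_rot'],s['q'].round(2))
im=optics.read_camera('wrist');sc=optics.read_camera('scene')
C=np.zeros((400,800,3),np.uint8);C[:,:540]=im[:,50:590];C[:260,540:]=cv2.resize(sc[150:280,230:360],(260,260))
cv2.imwrite('pics/p6.png',C[:,:,::-1])
for o in outline_of('wrist','knob_bar')[:2]:
    m=o['mask'].astype(np.uint8);print(o['p'],o['rect'],cv2.minAreaRect(np.argwhere(m)[:,::-1].astype(np.float32)))
for o in outline_of('scene','stick')[:1]:print('stick',o['p'],o['rect'])
E
```

```text
[524.90750037  76.81871367 300.25572547] [3.14140422e+00 6.36833580e-04 1.72482160e+00] [ 0.02  0.09  0.28  1.76 -0.    1.44]
0.78 [279.1, 104.5, 360.6, 202.1] ((323.5000305175781, 150.00003051757812), (105.3589096069336, 60.10407257080078), 45.0)
stick 0.86 [283.2, 261.7, 313.0, 303.6]
```

View pics/p6.png

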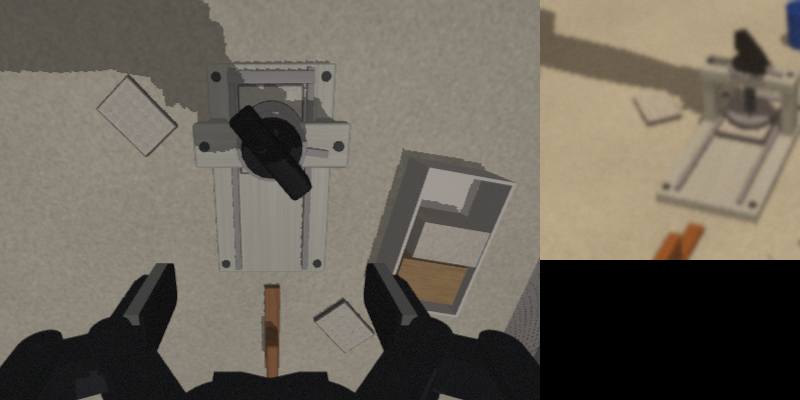

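The wrist picture shows the stick flat at panel (270,325), clear of the bed. The knob bar runs from panel (241,115) to (302,190), and the pointer is at (318,152) pointing right.

```bash
python3 - <<'E'
from h import *
im=optics.read_camera('wrist');o=outline_of('wrist','knob_bar')[0];m=o['mask']
g=cv2.cvtColor(im,cv2.COLOR_RGB2GRAY);print(cv2.minAreaRect(np.argwhere(m)[:,::-1].astype(np.float32)))
e=ray('wrist',[[291,115],[352,190]],170.5);print(e,e.mean(0),np.arctan2(*(e[1]-e[0])[[1,0]]),np.linalg.norm(e[1]-e[0]))
p=ray('wrist',[[378,154]],126.5);print('pointer',p)
P=np.argwhere(m)[:,::-1].astype(float);W=ray('wrist',P,170.5)[:,:2];c=W.mean(0);u,S,v=np.linalg.svd(W-c,full_matrices=False);q=(W-c)@v.T
print('mask c',c,np.arctan2(v[0,1],v[0,0]),np.ptp(q,axis=0))
crop=cv2.resize(im[90:215,260:385],(600,600),interpolation=cv2.INTER_CUBIC)
cv2.imwrite('pics/k7.png',cv2.convertScaleAbs(crop,alpha=2.2)[:,:,::-1])
E
```

```text
((323.28192138671875, 148.09732055664062), (105.92670440673828, 61.44239807128906), 34.99202346801758)
[[493.70181439 131.29049951 170.5       ]
 [553.51258595  76.6854769  170.5       ]] [523.60720017 103.9879882  170.5       ] -0.7399310032958287 80.98788112031673
pointer [[578.24730313 102.98351137 126.5       ]]
mask c [522.09843873 107.52114184] -0.7510088100597142 [88.6479681  51.07428931]
```

View pics/k7.png

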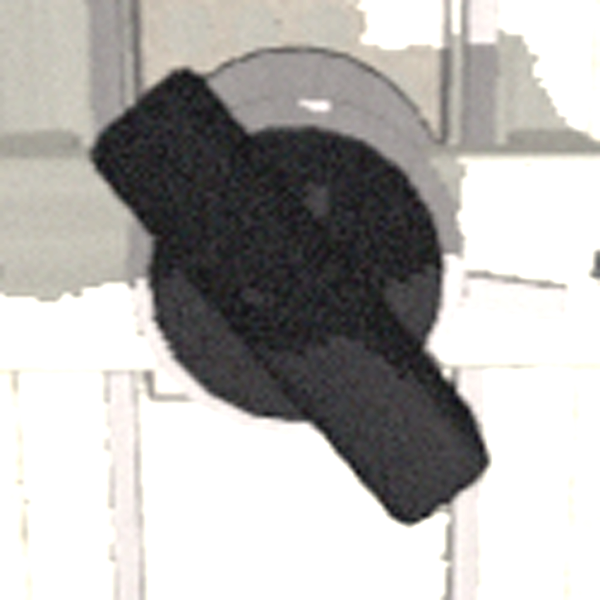

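Call:
{"method": "drive_tool", "body": {"plan": [[0, 0.03, 0, 0, 0, 0.0866, 1], [0, 0.03, 0, 0, 0, 0.0866, 1], [0, 0.03, 0, 0, 0, 0.0866, 1], [0, 0.03, 0, 0, 0, 0.0866, 1], [0, 0.03, 0, 0, 0, 0.0866, 1], [0, 0.03, 0, 0, 0, 0.0866, 1], [0, 0.03, 0, 0, 0, 0.0866, 1], [0, 0.03, 0, 0, 0, 0.0866, 1], [0, 0.03, 0, 0, 0, 0.0866, 1], [0, 0.03, 0, 0, 0, 0.0866, 1], [0, 0.03, 0, 0, 0, 0.0866, 1], [-0.02, 0.03, 0, 0, 0, 0.0866, 1]]}}

```text
time: 16.2
tcp_pos: [523.5, 103.5, 300.1]
tool_rot: [3.142, -0.0, -2.377]
wrist_force: [0.1, 0.2, 0.6]
finger_gap: 85.6
grip_force: 0.0
```

Call:
{"method": "drive_tool", "body": {"plan": [[0, 0, 0, 0, 0, 0.0866, 1], [0, 0, 0, 0, 0, 0.0866, 1], [0, 0, 0, 0, 0, 0.0866, 1], [0, 0, 0, 0, 0, 0.0866, 1], [0, 0, 0, 0, 0, 0.0866, 1], [0, 0, 0, 0, 0, 0.0866, 1], [0, 0, 0, 0, 0, 0.0866, 1], [0, 0, 0, 0, 0, 0.0866, 1], [0, 0, 0, 0, 0, 0.0866, 1], [0, 0, 0, 0, 0, 0, 1], [0, 0, 0, 0, 0, 0, 1]]}}

```text
time: 17.58
tcp_pos: [523.4, 103.8, 300.2]
tool_rot: [3.142, 0.0, -0.753]
wrist_force: [-0.5, -0.1, -0.5]
finger_gap: 85.1
grip_force: 0.0
```

```bash
python3 - <<'E'
from h import *
s=monitor.state();print(s['tcp_pos'],s['tool_rot'],s['q'].round(2))
im=optics.read_camera('wrist')
o=outline_of('wrist','knob_bar')
for k in o[:2]:
    m=k['mask'];P=np.argwhere(m)[:,::-1].astype(float);W=ray('wrist',P,170.5)[:,:2];c=W.mean(0);u,S,v=np.linalg.svd(W-c,full_matrices=False);print(k['p'],k['rect'],c,np.arctan2(v[0,1],v[0,0]),np.ptp((W-c)@v.T,axis=0))
print(proj('wrist',[[523.5,103.5,170.5]]))
x,y=proj('wrist',[[523.5,103.5,170.5]])[0].astype(int)
crop=im[max(y-70,0):y+70,x-90:x+90];cv2.imwrite('pics/k8.png',cv2.convertScaleAbs(cv2.resize(crop,None,fx=4,fy=4,interpolation=cv2.INTER_CUBIC),alpha=2.2)[:,:,::-1]);print(x-90,y-70)
E
```

```text
[523.36357484 103.77284972 300.19592311] [ 3.14156246e+00  2.31558037e-05 -7.52919478e-01] [ 0.07  0.1   0.29  1.76 -0.   -2.32]
0.8 [295.6, 126.5, 353.8, 232.6] [528.44540444  97.74840239] 2.4109922503675776 [92.68873922 50.28291947]
[[320.61295151 185.93925834]]
230 115
```

View pics/k8.png

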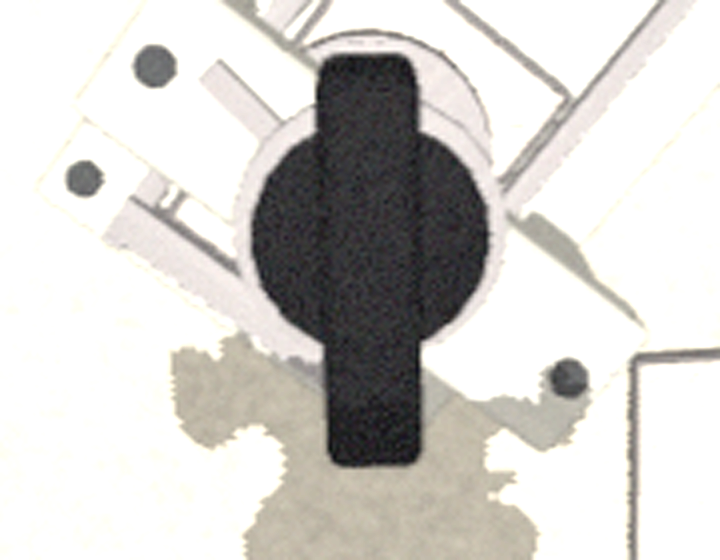

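The crop shows the bar upright between columns 317–421 and rows 55–465, so it is aligned with the tool to within about 1°. I now refine the axis.

```bash
python3 - <<'E'
from h import *
g=lambda p:np.array(p,float)/4+[230,115]
e=ray('wrist',g([[367,55],[374,465]]),170.5);print(e,e.mean(0),np.arctan2(*(e[0]-e[1])[[1,0]]),np.linalg.norm(e[0]-e[1]))
d=ray('wrist',g([[251,240],[489,240]]),138);print('disc',d,d.mean(0),np.linalg.norm(d[1]-d[0]))
print('pointer',ray('wrist',g([[212,70]]),126.5))
print('bridge bolts',ray('wrist',g([[155,66],[569,378]]),123).mean(0))
E
```

```text
[[558.38630856  69.72941328 170.5       ]
 [490.44980897 130.7428996  170.5       ]] [524.41805877 100.23615644 170.5       ] -0.7317620720560993 91.31272359318012
disc [[542.10030631 122.33860443 138.        ]
 [503.52021567  80.96981736 138.        ]] [522.81026099 101.6542109  138.        ] 56.56677414263429
pointer [[576.39131403 102.76971768 126.5       ]]
bridge bolts [521.90301848 102.29441045 123.        ]
```

Call:
{"method": "drive_tool", "body": {"plan": [[0, -0.023, -0.5, 0, 0, 0.007, 1], [0, 0, -0.6, 0, 0, 0, 1], [0, 0, -0.5, 0, 0, 0, 1], [0, 0, -0.3, 0, 0, 0, 1], [0, 0, -0.17, 0, 0, 0, 1], [0, 0, 0, 0, 0, 0, 1]]}}

```text
time: 18.42
tcp_pos: [522.7, 102.3, 144.3]
tool_rot: [3.14, 0.001, -0.736]
wrist_force: [0.8, 0.6, -0.2]
finger_gap: 85.3
grip_force: 0.0
```

Call:
{"method": "drive_tool", "body": {"plan": [[0, 0, 0, 0, 0, 0, 0], [0, 0, 0, 0, 0, 0, 0], [0, 0, 0, 0, 0, 0, 0], [0, 0, 0, 0, 0, 0, 0], [0, 0, 0, 0, 0, 0, 0]], "newtons": 90}}

```text
time: 19.05
tcp_pos: [523.1, 101.7, 146.1]
tool_rot: [3.141, -0.001, -0.735]
wrist_force: [-2.2, -3.4, 5.5]
finger_gap: 20.6
grip_force: 88.7
```

```bash
cat > m.py <<'E'
from h import *
s=monitor.state();print(s['tcp_pos'].round(1),s['tool_rot'].round(4),s['wrist_force'].round(1),s['moment'].round(3),s['joint_torque'].round(2)[-1],s['q'][-1].round(3),s['finger_gap'].round(1),s['grip_force'],s['time'])
E
python3 m.py
```

```text
Traceback (most recent call last):
  File "m.py", line 2, in <module>
    s=monitor.state();print(s['tcp_pos'].round(1),s['tool_rot'].round(4),s['wrist_force'].round(1),s['moment'].round(3),s['joint_torque'].round(2)[-1],s['q'][-1].round(3),s['finger_gap'].round(1),s['grip_force'],s['time'])
                                                                                                                                                                           ^^^^^^^^^^^^^^^^^^^^^
AttributeError: 'float' object has no attribute 'round'
```

Call:
{"method": "drive_tool", "body": {"plan": [[0, 0, 0, 0, 0, -0.06, 0], [0, 0, 0, 0, 0, -0.06, 0], [0, 0, 0, 0, 0, -0.06, 0], [0, 0, 0, 0, 0, -0.06, 0], [0, 0, 0, 0, 0, 0, 0]]}}

```text
time: 19.68
tcp_pos: [522.8, 101.4, 146.1]
tool_rot: [3.141, -0.002, -1.239]
wrist_force: [-3.9, -3.3, 6.1]
finger_gap: 20.5
grip_force: 88.9
```

```bash
sed -i "s/s\['finger_gap'\].round(1)/s['finger_gap']/" m.py; python3 m.py
```

```text
[522.8 101.4 146.1] [ 3.1406e+00 -2.0000e-03 -1.2391e+00] [-3.9 -3.3  6.1] [-0.673  0.77  -0.002] 0.14 -1.836 20.474154979288596 88.9390754699707 19.675
```

Call:
{"method": "drive_tool", "body": {"plan": [[0, 0, 0, 0, 0, -0.06, 0], [0, 0, 0, 0, 0, -0.03, 0], [0, 0, 0, 0, 0, 0, 0]]}}

```text
time: 20.05
tcp_pos: [522.6, 101.3, 146.1]
tool_rot: [3.141, -0.002, -1.427]
wrist_force: [-4.0, -3.9, 6.7]
finger_gap: 20.3
grip_force: 89.0
```

```bash
python3 m.py
```

```text
[522.6 101.3 146.1] [ 3.1406e+00 -2.2000e-03 -1.4272e+00] [-4.  -3.9  6.7] [-0.758  0.894  0.001] 0.09 -1.648 20.310053738880647 88.97218108177185 20.05
```

Call:
{"method": "drive_tool", "body": {"plan": [[0, 0, 0, 0, 0, -0.05, 0], [0, 0, 0, 0, 0, 0, 0]]}}

```text
time: 20.3
tcp_pos: [522.5, 101.3, 146.1]
tool_rot: [3.141, -0.002, -1.532]
wrist_force: [-5.0, -2.2, 5.9]
finger_gap: 20.4
grip_force: 89.0
```

```bash
python3 m.py
```

```text
[522.5 101.3 146.1] [ 3.1407e+00 -2.3000e-03 -1.5321e+00] [-5.  -2.2  5.9] [-0.793  0.918  0.024] 0.12 -1.543 20.35077905343862 88.98928642272949 20.3
```

Call:
{"method": "drive_tool", "body": {"plan": [[0, 0, 0, 0, 0, -0.05, 0], [0, 0, 0, 0, 0, 0, 0]]}}

```text
time: 20.55
tcp_pos: [522.4, 101.3, 146.1]
tool_rot: [3.141, -0.003, -1.636]
wrist_force: [-4.1, -3.1, 6.4]
finger_gap: 20.3
grip_force: 89.0
```

```bash
python3 m.py
```

```text
[522.4 101.3 146.1] [ 3.1407e+00 -2.6000e-03 -1.6360e+00] [-4.1 -3.1  6.4] [-0.811  0.99   0.265] 0.38 -1.439 20.28800349564859 89.0355634689331 20.55
```

Call:
{"method": "drive_tool", "body": {"plan": [[0, 0, 0, 0, 0, -0.02, 0], [0, 0, 0, 0, 0, 0, 0]]}}

```text
time: 20.8
tcp_pos: [522.4, 101.3, 146.0]
tool_rot: [3.141, -0.003, -1.677]
wrist_force: [-3.7, -3.2, 6.2]
finger_gap: 20.3
grip_force: 89.1
```

```bash
python3 m.py
```

```text
[522.4 101.3 146. ] [ 3.1408e+00 -2.8000e-03 -1.6768e+00] [-3.7 -3.2  6.2] [-0.768  0.989  0.449] 0.49 -1.398 20.281436123207154 89.09303426742554 20.8
```

Call:
{"method": "drive_tool", "body": {"plan": [[0, 0, 0, 0, 0, -0.02, 0], [0, 0, 0, 0, 0, 0, 0]]}}

```text
time: 21.05
tcp_pos: [522.4, 101.3, 146.1]
tool_rot: [3.141, -0.003, -1.718]
wrist_force: [-4.8, -4.2, 7.7]
finger_gap: 20.2
grip_force: 89.1
```

```bash
python3 m.py
```

```text
[522.4 101.3 146.1] [ 3.1409e+00 -2.9000e-03 -1.7185e+00] [-4.8 -4.2  7.7] [-0.77   0.962  0.47 ] 0.53 -1.356 20.154494251695944 89.06797170639038 21.05
```

Call:
{"method": "drive_tool", "body": {"plan": [[0, 0, 0, 0, 0, -0.045, 0], [0, 0, 0, 0, 0, -0.045, 0], [0, 0, 0, 0, 0, -0.045, 0], [0, 0, 0, 0, 0, -0.045, 0], [0, 0, 0, 0, 0, -0.045, 0], [0, 0, 0, 0, 0, -0.045, 0], [0, 0, 0, 0, 0, -0.045, 0], [0, 0, 0, 0, 0, -0.045, 0], [0, 0, 0, 0, 0, 0, 0]]}}

```text
time: 22.18
tcp_pos: [521.7, 101.5, 146.0]
tool_rot: [-3.141, -0.003, -2.473]
wrist_force: [-6.8, -3.6, 8.1]
finger_gap: 20.4
grip_force: 89.1
```

```bash
python3 m.py
```

```text
[521.7 101.5 146. ] [-3.1413 -0.0034 -2.4727] [-6.8 -3.6  8.1] [-0.774  1.325  0.466] 0.56 -0.602 20.420764516835714 89.12545680999756 22.175
```

Call:
{"method": "drive_tool", "body": {"plan": [[0, 0, 0, 0, 0, 0, 1], [0, 0, 0, 0, 0, 0, 1], [0, 0, 0, 0, 0, 0, 1], [0, 0, 0, 0, 0, 0, 1], [0, 0, 0.3, 0, 0, 0, 1], [0, 0, 0.6, 0, 0, 0, 1], [0, 0, 0.6, 0, 0, 0, 1], [0, 0, 0.6, 0, 0, 0, 1], [0, 0, 0, 0, 0, 0, 1], [0, 0, 0, 0, 0, 0, 1]]}}

```text
time: 23.42
tcp_pos: [523.4, 102.4, 302.0]
tool_rot: [3.141, -0.0, -2.474]
wrist_force: [0.4, 0.2, -0.4]
finger_gap: 85.4
grip_force: 0.0
```

```bash
python3 - <<'E'
from h import *
s=monitor.state();print(s['tcp_pos'],s['tool_rot'],s['finger_gap'])
im=optics.read_camera('wrist')
o=outline_of('wrist','knob_bar')[0];P=np.argwhere(o['mask'])[:,::-1].astype(float);W=ray('wrist',P,160)[:,:2];c=W.mean(0);v=np.linalg.svd(W-c,full_matrices=False)[2]
print('bar angle',np.arctan2(v[0,1],v[0,0])%np.pi,'tool -2.473 ->',-2.473%np.pi)
# rectified top view at pointer height: 2px/mm, 160mm square around axis
K,R,t=cam('wrist');gx,gy=np.meshgrid(np.arange(-80,81,.5)+523,102+np.arange(80,-81,-.5))
uv=proj('wrist',np.c_[gx.ravel(),gy.ravel(),np.full(gx.size,126.5)]).astype(np.float32)
T=cv2.remap(im,uv[:,0].reshape(gx.shape),uv[:,1].reshape(gx.shape),cv2.INTER_LINEAR);cv2.imwrite('pics/t.png',T[:,:,::-1])
# profile around rings, 46 and 51 mm radius
for r in(42,47,52):
    a=np.deg2rad(np.arange(-120,31,5));q=proj('wrist',np.c_[523+r*np.cos(a),102+r*np.sin(a),np.full(a.size,126.5)]).astype(np.float32)
    g=cv2.remap(cv2.cvtColor(im,cv2.COLOR_RGB2GRAY),q[:,0],q[:,1],cv2.INTER_LINEAR).ravel();print(r,list(zip(np.rad2deg(a).round().astype(int).tolist(),g.tolist())))
for n in('pointer_tip',):
    for k in outline_of('wrist',n)[:1]:
        P=np.argwhere(k['mask'])[:,::-1].astype(float);W=ray('wrist',P,126.5)[:,:2]-[523,102];r=np.hypot(*W.T);print(k['p'],k['rect'],[(int(lo),np.rad2deg(np.arctan2(*W[(r>lo)&(r<lo+4)].mean(0)[::-1])).round(1),int(((r>lo)&(r<lo+4)).sum())) for lo in (44,48,52)if ((r>lo)&(r<lo+4)).any()])
E
```

```text
[523.4100175  102.37730291 302.02911491] [ 3.14148490e+00 -8.67436360e-05 -2.47352712e+00] 85.43307161410209
bar angle 0.7604102492360998 tool -2.473 -> 0.6685926535897933
42 [(-120, 111), (-115, 121), (-110, 118), (-105, 97), (-100, 146), (-95, 146), (-90, 144), (-85, 144), (-80, 147), (-75, 144), (-70, 144), (-65, 81), (-60, 112), (-55, 116), (-50, 99), (-45, 116), (-40, 137), (-35, 146), (-30, 146), (-25, 131), (-20, 127), (-15, 144), (-10, 142), (-5, 143), (0, 139), (5, 139), (10, 137), (15, 138), (20, 139), (25, 135), (30, 22)]
47 [(-120, 84), (-115, 147), (-110, 146), (-105, 143), (-100, 142), (-95, 142), (-90, 147), (-85, 138), (-80, 133), (-75, 138), (-70, 134), (-65, 66), (-60, 116), (-55, 135), (-50, 98), (-45, 117), (-40, 145), (-35, 144), (-30, 130), (-25, 142), (-20, 106), (-15, 136), (-10, 142), (-5, 144), (0, 139), (5, 140), (10, 137), (15, 136), (20, 137), (25, 136), (30, 34)]
52 [(-120, 145), (-115, 143), (-110, 142), (-105, 130), (-100, 85), (-95, 126), (-90, 143), (-85, 143), (-80, 146), (-75, 144), (-70, 133), (-65, 94), (-60, 117), (-55, 146), (-50, 97), (-45, 115), (-40, 143), (-35, 130), (-30, 140), (-25, 141), (-20, 140), (-15, 113), (-10, 143), (-5, 141), (0, 140), (5, 140), (10, 136), (15, 138), (20, 138), (25, 138), (30, 104)]
0.64 [265.5, 123.0, 356.4, 229.7] [(44, np.float64(-53.6), 216), (48, np.float64(15.8), 143), (52, np.float64(34.2), 98)]
```

```bash
python3 -c "
from bench import hand_in
print(hand_in())"
```

```text
the job is handed in; nothing more can be done
None
```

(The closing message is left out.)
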